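Clamp the mended roundel

TASK

The mended terracotta roundel lies in the mending clamp. Pushing with the fingers only, swing the clamp's steel strap over the roundel until it rests against its stop, then push the black cam lever on the strap fully down so that the pad presses on the roundel. Do not touch or shift the roundel with the robot, keep the lever up until the strap is over, leave the other things on the bench where they are, and finish with the hand clear.

Things in the scene. Friction and masses are not known exactly. Their poses are not given: they have to be found in the camera images.
- fixture: Mending clamp, fixed to the bench: aluminium base plate 230 (its x) x 290 (its y) x 12 mm, origin at the centre of its underside, z up. In its frame: cork bed (116 mm across, top 18 mm up) centred at (0, -25) mm; steel post at (0, 100) mm, 30 mm thick, carrying the strap; stop block 12 x 16 mm, 74 mm high, at (20, 55) mm, whose -x side the strap meets.
- strap (a joint): Swing angle (rad) of the steel strap about the post's upright axis. 0: against its hard stop, pointing along the fixture's -y, over the roundel. It grows, clockwise seen from above, as the strap swings away: at 1.57 it points along the fixture's -x. Close it by pushing its side anticlockwise seen from above (towards the fixture's +x at the end). Range 0 to 1.9. It stays where left; friction 0.12 N m.
- strap_pivot (a point): Point on the post's axis at the height of the strap's upper face. The strap is a level steel bar 26 mm wide and 16 mm tall (from 58 to 74 mm above the bench), from this axis to 145 mm away from it.
- strap_mid (a point): Point on the centre line of the strap's upper face, 85 mm from the pivot axis: a good place to push the strap's side, 13 mm to either side. Between here and the pivot nothing stands on the strap but the post's cap (20 mm across, 10 mm tall).
- lever (a joint): Angle (rad) of the black cam lever. 0: raised, 0.95 rad above level; it grows as the lever is pushed down; 0.95: fully down, level, at a hard stop. It stays where it is left; pushing it takes about 3 N at 55 mm from its hinge. Through a cam it drives the rubber pad 8 mm down, on a spring.
- lever_hinge (a point): Centre of the lever's level hinge, 125 mm from the pivot axis along the strap, 88 mm above the bench, between two cheeks (32 mm over both, tops 96 mm above the bench). The hinge lies across the strap; the lever points away from the post, in line with the strap, and comes down outward beyond the strap's end.
- lever_tip (a point): Middle of the lever's free end, 72 mm from the hinge. The lever is a bar 20 mm wide and 10 mm thick (5 mm either side of the line from hinge to tip).
- pad: Round rubber pad 30 mm across under the strap, 125 mm from the pivot axis, below the lever's hinge; origin at the centre of its underside, 44.5 mm above the bench at lever 0 (4.5 mm over the roundel) and lower as the lever goes down.
- roundel: Mended terracotta roundel, a loose flat disc 100 mm across and 22 mm thick, on the cork bed, its upper face 40 mm above the bench; origin at the centre of its underside.
- jar: Bystander: small jar 38 mm across, 58 mm tall, standing on the base plate's far (+x) part; origin at its underside.
- dish: Bystander: small open glass dish 60 mm across, 14 mm tall, on the near (-x), right part of the base plate; origin at its underside.
- weight: Bystander: brass weight 32 mm across, 46 mm tall, on the far left part of the base plate; origin at its underside.
- brush: Bystander: flat brush 170 mm long, lying on the bench to the right of the clamp; origin at its underside.
- spatula: Bystander: spatula 190 mm long, lying on the bench to the left of the clamp; origin at its underside.
- cup: Bystander: open plastic cup 52 mm across, 62 mm tall, on the bench; origin at its underside.
- bottle: Bystander: bottle 48 mm across, 110 mm tall, on the bench; origin at its underside.
There are look-alikes about, which are no part of the job. Several things have the shape of the roundel; the one meant has the colours described above.

How it is judged:
By the outcome, as a careful person would: the job done as asked, in the order asked, and still so for the second after the job is handed in, with the robot touching nothing.
It also fails if it takes over 48 s, if anything falls off the work surface, if the arm or the gripper's body presses on something with over 40 N, if the wrist force passes 120 N, or if a joint passes its speed limit or range.

ROBOT

A 6-joint arm with a two-finger parallel gripper is mounted at the origin on the work surface. World frame = base frame: x ahead of the robot, y to its left, z up, the work surface at z = 0. Lengths are in m, angles in rad, forces in N, time in s.
With the tool pointing down it reaches from about 0.325 to 0.9 m from the base axis. Payload 6.1 kg.
Tool frame: the origin (TCP) lies midway between the tips of the shut fingers; the grasp point (between the pads) lies 19 mm behind it; x points along the fingers, y is the direction in which the jaws open and shut, and the axes are right-handed (so a half turn about x gives the same grasp; the last joint's range is limited). The gripper opens to 85 mm and grips with 20 to 120 N. Pads are 22 mm wide; open, the fingers measure 114 mm over their backs; the gripper's body (76 mm by 85 mm) begins 54 mm behind the grasp point. The pads swing forward as they close: fully open they stand 13 mm farther back than shut.
Start: joints at [-1.268, 0.22, 1.526, -0, 1.395, -0.126], TCP at [0.26, -0.568, 0.231] pointing down, gripper open.
Joint ranges: [-2.98, 2.98], [-0.91, 2.08], [0.09, 2.57], [-1.24, 4.39], [0.2, 2.65], [-2.68, 2.68]. Speed limits (rad/s): [2.57, 2.57, 3.01, 3.14, 3.14, 3.14].

INTERFACE

Orientations are given as [roll, pitch, yaw] about the fixed x, y, z axes, in that order (R = Rz(yaw) Ry(pitch) Rx(roll)).
In Python, from plant import movep, move_l, set_joints, gripper_to, hold, inverse_kinematics, observe, get_image, get_calibration, Unreachable, job_done gives the robot as it stands. Calls block until the motion is done:
- movep(position, orientation): joint-space move of the TCP to a pose.
- move_l(position, feed=0.15, rotation=None, max_force=None): straight line of the TCP; rotation=None keeps the orientation; feed is the mean speed in m/s. With max_force (N) it stops when the force on the tool has changed by that much, and returns True; else False.
- set_joints(angles): joint-space move.
- gripper_to(opening, f_grip=None): finger opening in m; f_grip is the grip in N (None keeps the last); returns when the fingers have stopped.
- hold(seconds).
- inverse_kinematics(position, orientation): joint angles nearest the present ones, or None.
- observe(): the state.
- get_image(name): name is "side" or "top"; returns (picture, depth): 480x640x3 uint8, red, green, blue; 480x640 float32, m along the optical axis (not along the pixel's ray), 0 where there is no reading.
- get_calibration(name): a dict with "intrinsics" (3x3 intrinsics, pixels), "dist_coeffs" ([k1, k2, p1, p2, k3] as OpenCV has them; the pictures are not rectified), "world_from_camera" (4x4, takes a point from camera to world coordinates). Camera axes: x right, y down, z forward; pixel columns grow to the right and rows downward; lengths in m; the calibration is good to about 2 mm. A picture is of the moment at which its call begins. get_calibration takes no time and is no camera call.
A pose or a line that the arm cannot do raises Unreachable and nothing moves.
- job_done(): hands the job in, once; it reports no verdict.
The state is a dict: "time_s": time; "q": joint angles; "joint_velocities": joint speeds; "joint_torque": joint torques, N m; "eef_pos": TCP position; "tcp_rot": TCP orientation; "ft_force": force on the tool from outside, world axes, zero at the start; "torque": the same for the moment, N m; "opening": finger opening in m.
Only numpy, scipy, OpenCV 4.12 (cv2) and the standard library are available. Lean on these libraries where they do the work, as an engineer would, in place of code of your own. Each camera call takes 0.05 s, during which the arm holds its last target. There are 200 camera calls.

## Working session

There is one attempt and no reset: what is moved stays moved. The work goes in short steps, each a Python script; the robot and the scene stay as the last script left them, time stands still between calls to the robot, and variables do not carry over. Pictures are saved under pics/ and viewed, about 8 in all and at most 12, crops included, and the job is handed in when it is done.

```bash
mkdir -p pics; ls
python3 - <<'E'
from plant import *
import cv2,numpy as np
for n in("top","side"):
    p,d=get_image(n); cv2.imwrite(f"pics/{n}0.png",p[:,:,::-1]); np.save(f"pics/{n}0.npy",d)
    c=get_calibration(n); print(n,c["intrinsics"],c["dist_coeffs"],c["world_from_camera"])
print(observe())
E
```

```text
pics
top [[580.15206474   0.         316.55890504]
 [  0.         580.15206474 240.90875668]
 [  0.           0.           1.        ]] [-0.12747157  0.          0.          0.          0.        ] [[-0.02860399 -0.98178899  0.18780895  0.24932518]
 [-0.99953343  0.02607967 -0.01589864  0.00844237]
 [ 0.01071111 -0.18817609 -0.9820769   1.70696625]
 [ 0.          0.          0.          1.        ]]
side [[453.10773326   0.         325.24311724]
 [  0.         453.10773326 239.96309679]
 [  0.           0.           1.        ]] [-0.01982892  0.          0.          0.          0.        ] [[ 0.99876282 -0.0227232   0.0442321   0.50977482]
 [-0.0496558  -0.50347558  0.86258138 -0.94274283]
 [ 0.00266917 -0.8637106  -0.50398103  0.66302054]
 [ 0.          0.          0.          1.        ]]
{'time_s': 0.1, 'q': array([-1.26811291e+00,  2.21168129e-01,  1.52752929e+00,  1.73243786e-05,
        1.39470812e+00, -1.26097426e-01]), 'joint_velocities': array([ 0.00136252, -0.00116527, -0.0028406 , -0.00095754, -0.00010338,
       -0.00131723]), 'joint_torque': array([-2.16179501e-04, -4.98243713e+01, -3.90546691e+01, -2.00003165e-04,
        5.68553180e-03, -1.64741078e-05]), 'eef_pos': array([ 0.25968559, -0.56787795,  0.23027847]), 'tcp_rot': array([-1.7062989 ,  1.56898336,  1.86407155]), 'ft_force': array([-0.64147575, -0.30193055, -0.33429631]), 'torque': array([-0.01693281,  0.0041971 ,  0.0292748 ]), 'opening': 0.0853118692966841}
```

View pics/top0.png

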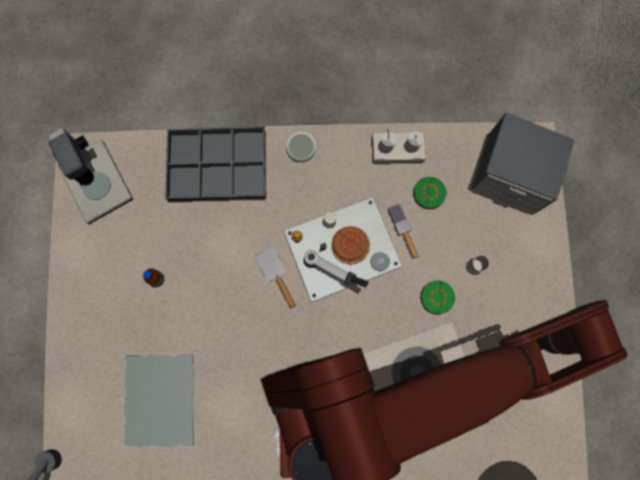

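View pics/side0.png

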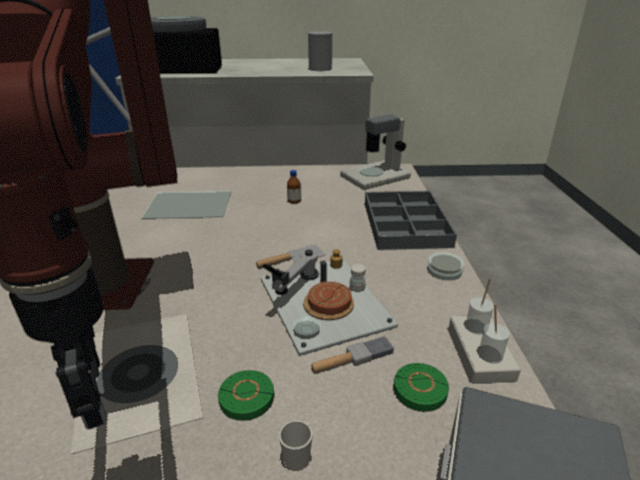

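The top view shows the terracotta roundel in the clamp at (350,244). The look-alikes are the green discs at (430,192) and (438,297), plus the grey disc at (415,365), and I reject those by colour and place. The strap runs from the post at (310,257) to the black lever at about (358,284). Next I'll take a close crop and measure.

```bash
cat > h.py <<'E'
import cv2,numpy as np
from plant import *
def ray(n,uv):
    c=get_calibration(n);T=np.array(c["world_from_camera"])
    x=cv2.undistortPoints(np.array([[uv]],float),np.array(c["intrinsics"]),np.array(c["dist_coeffs"]))[0,0]
    return T[:3,3],T[:3,:3]@np.r_[x,1]
def onz(n,uv,z):
    o,d=ray(n,uv);return o+d*(z-o[2])/d[2]
def cloud(n,D):
    c=get_calibration(n);T=np.array(c["world_from_camera"])
    v,u=np.mgrid[:480,:640];uv=np.stack([u,v],-1).reshape(-1,1,2).astype(float)
    x=cv2.undistortPoints(uv,np.array(c["intrinsics"]),np.array(c["dist_coeffs"]))[:,0]
    P=np.c_[x,np.ones(len(x))]*D.reshape(-1,1)
    return (P@T[:3,:3].T+T[:3,3]).reshape(480,640,3)
E
python3 - <<'E'
from h import *
a=cv2.imread("pics/top0.png");b=cv2.imread("pics/side0.png")
A=cv2.resize(a[190:310,275:415],None,fx=4,fy=4,interpolation=cv2.INTER_CUBIC)
B=cv2.resize(b[235:355,250:400],None,fx=4,fy=4,interpolation=cv2.INTER_CUBIC)
o=np.zeros((480,1160,3),np.uint8);o[:,:560]=A;o[:,560:]=B
cv2.imwrite("pics/crop.png",cv2.resize(o,(800,331),interpolation=cv2.INTER_AREA)); 
cv2.imwrite("pics/cropA.png",A)
# roundel by colour
hsv=cv2.cvtColor(a,cv2.COLOR_BGR2HSV)
m=((hsv[...,0]<14)&(hsv[...,1]>110)&(hsv[...,2]>60)).astype(np.uint8); m[:, :325]=0;m[:,375:]=0;m[:215]=0;m[:][275:]=0
M=cv2.moments(m,True);c=(M['m10']/M['m00'],M['m01']/M['m00']);print("roundel px",c,M['m00'],onz("top",c,.04))
for n in("top","side"):
    P=cloud(n,np.load(f"pics/{n}0.npy"))
    R=np.linalg.norm(P[...,:2]-onz("top",c,.04)[:2],axis=-1)<.2
    for lo,hi in((.05,.068),(.068,.08),(.08,.1),(.1,.16)):
        s=R&(P[...,2]>lo)&(P[...,2]<hi); q=P[s]; print(n,lo,len(q),q.mean(0).round(3) if len(q) else"", q.min(0).round(3),q.max(0).round(3)) if len(q) else 0
E
```

```text
roundel px (349.89088983050846, 243.3103813559322) 944.0 [ 0.55836623 -0.1158571   0.04      ]
top 0.05 127 [ 0.565 -0.035  0.062] [ 0.433 -0.162  0.05 ] [0.648 0.047 0.068]
top 0.068 504 [ 0.516 -0.043  0.074] [ 0.432 -0.118  0.068] [0.65  0.019 0.08 ]
top 0.08 124 [ 0.478 -0.066  0.089] [ 0.434 -0.12   0.08 ] [0.626 0.01  0.1  ]
top 0.1 139 [ 0.439 -0.129  0.122] [ 0.42  -0.153  0.1  ] [ 0.465 -0.096  0.147]
side 0.05 336 [ 0.541 -0.061  0.06 ] [ 0.433 -0.133  0.05 ] [0.649 0.047 0.068]
side 0.068 585 [ 0.517 -0.058  0.074] [ 0.434 -0.132  0.068] [0.649 0.013 0.08 ]
side 0.08 162 [ 0.469 -0.092  0.089] [ 0.434 -0.128  0.08 ] [0.526 0.008 0.1  ]
side 0.1 119 [ 0.439 -0.141  0.126] [ 0.42  -0.156  0.1  ] [ 0.462 -0.106  0.145]
```

View pics/cropA.png

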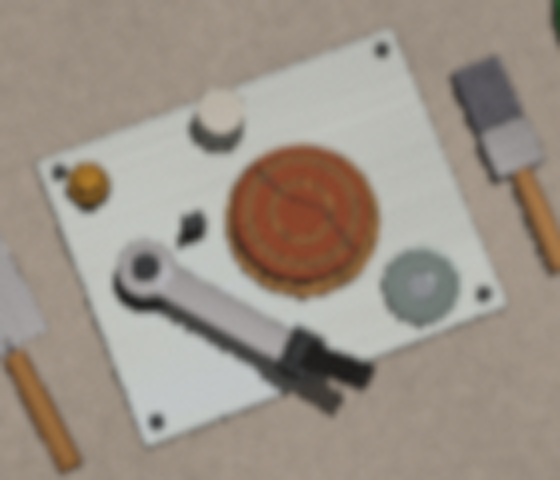

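The crop shows the terracotta roundel at crop (303,212), which is the right one. The post cap is at (146,266), the cheeks at (302,352), the lever tip at (362,375), the stop block at (192,228) and the dish at (420,287).

Run:
```python
from h import *
f=lambda x,y:(275+(x-1.5)/4,190+(y-1.5)/4)
C=[onz("top",f(*p),.012) for p in((38,160),(390,30),(506,300),(148,446))] # far-left, far-right, near-right, near-left
C=np.array(C);print(C.round(4),[np.linalg.norm(C[i]-C[(i+1)%4]).round(3) for i in range(4)])
ctr=C.mean(0)
ey=(C[0]-C[1]+C[3]-C[2])[:2];ex=(C[0]-C[3]+C[1]-C[2])[:2]
print("yaw",np.arctan2(ex[1],ex[0]),np.arctan2(-ey[0],ey[1]),"ctr",ctr)
yaw=np.mean([np.arctan2(ex[1],ex[0]),np.arctan2(-ey[0],ey[1])])
R=np.array([[np.cos(yaw),-np.sin(yaw)],[np.sin(yaw),np.cos(yaw)]])
print("pred pivot",ctr[:2]+R@[0,.1],"meas",onz("top",f(146,266),.084))
print("pred roundel",ctr[:2]+R@[0,-.025])
h=onz("top",f(303,340),.096);t=onz("top",f(365,374),.1466);print("cheek",h,"tip",t)
D0=np.load("pics/top0.npy");P=cloud("top",D0)
D1=np.load("pics/side0.npy");Q=cloud("side",D1)
a=cv2.imread("pics/top0.png");b=cv2.imread("pics/side0.png")
for n,X,im in(("top",P,a),("side",Q,b)):
  d=X[...,:2]-ctr[:2]; l=d@R
  s=(X[...,2]>.068)&(X[...,2]<.078)&(abs(l[...,0])<.115)&(abs(l[...,1])<.15)
  q=l[s]-[0,.1]; r=np.hypot(*q.T); q=q[(r>.035)&(r<.105)&(q[:,0]<-.01)]
  v=np.linalg.svd(q-q.mean(0))[2][0]; print(n,"strap mean ang",np.arctan2(-q[:,0],-q[:,1]).mean(),"dir",v,len(q), "svd ang",np.arctan(v[0]/v[1]))
  s=(X[...,2]>.1)&(X[...,2]<.16)&(np.linalg.norm(d,axis=-1)<.2); q=l[s]-[0,.1]; print(n,"lever ang",np.arctan2(-q[:,0],-q[:,1]).mean(),"rmax",np.hypot(*q.T).max(),"zmax",X[...,2][s].max())
```

```text
[[ 6.103e-01  7.680e-02  1.200e-02]
 [ 7.039e-01 -1.910e-01  1.200e-02]
 [ 4.952e-01 -2.676e-01  1.200e-02]
 [ 3.949e-01  5.000e-04  1.200e-02]] [np.float64(0.284), np.float64(0.222), np.float64(0.286), np.float64(0.229)]
yaw 0.3459390029181869 0.3472122517822155 ctr [ 0.55108119 -0.09532683  0.012     ]
pred pivot [ 0.51711328 -0.00127269] meas [ 0.51621078 -0.00117865  0.084     ]
pred roundel [ 0.55957316 -0.11884037]
cheek [ 0.45878532 -0.10956112  0.096     ] tip [ 0.42783472 -0.14698557  0.1466    ]
top strap mean ang 0.9029095700169246 dir [-0.77543205 -0.63143102] 176 svd ang 0.8873990529180322
top lever ang 0.895203749297045 rmax 0.17542268051686669 zmax 0.1473599493374178
side strap mean ang 0.8232871872644442 dir [-0.73507136 -0.67798975] 188 svd ang 0.8257719238229833
side lever ang 0.854682953951985 rmax 0.1782098395991771 zmax 0.1449858907732251
```

```bash
cat >> h.py <<'E'
F=.3465;PIV=np.array([.5168,-.0012])
RF=np.array([[np.cos(F),-np.sin(F)],[np.sin(F),np.cos(F)]])
def pt(th,r,off,z): # off: to the clockwise side of the strap
    p=r*np.array([-np.sin(th),-np.cos(th)])+off*np.array([-np.cos(th),np.sin(th)])
    return list(PIV+RF@p)+[z]
def rot(th,extra=0): return [0,np.pi/2,F-th+np.pi+extra]
E
python3 - <<'E'
from h import *
gripper_to(0.0)
th=.9
movep(pt(th,.078,.055,.25),rot(th)); print(observe()["q"].round(2))
move_l(pt(th,.078,.055,.061),.15); s=observe();print(s["time_s"],s["eef_pos"],pt(th,.078,.055,.061))
p,d=get_image("side");b=p[215:365,240:400,::-1];cv2.imwrite("pics/s1.png",cv2.resize(b,None,fx=4,fy=4,interpolation=cv2.INTER_CUBIC))
E
```

```text
[-0.27 -0.28  1.98 -0.    1.44  1.85]
4.2833 [ 0.42978096 -0.03886631  0.06181642] [np.float64(0.42900996270440533), np.float64(-0.03864207995875884), 0.061]
```

View pics/s1.png

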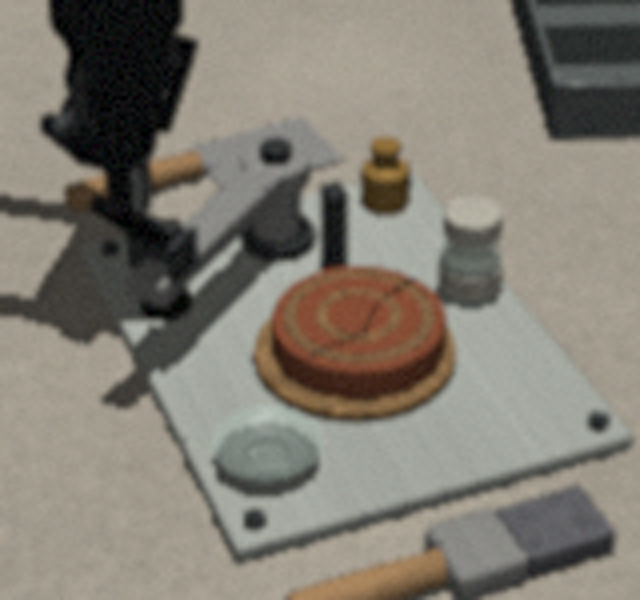

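The crop shows the fingers at about (125,200), behind the strap's clockwise side and clear of the roundel and dish. Next I sweep the strap shut.

Run:
```python
from h import *
hit=move_l(pt(.9,.078,.028,.061),.05,max_force=12);print(hit)
for th in np.linspace(.8,0.1,8):
    hit=move_l(pt(th,.078,.024,.061),.06,rotation=rot(th),max_force=15)
    s=observe();print(round(th,2),hit,s["ft_force"].round(1))
    if hit:break
else:
    hit=move_l(pt(0,.078,.016,.061),.02,rotation=rot(0),max_force=12)
    s=observe();q=(s["eef_pos"][:2]-PIV)@RF;print("end",hit,s["ft_force"].round(1),q,s["time_s"])
p,d=get_image("side");b=p[215:365,240:400,::-1];cv2.imwrite("pics/s2.png",cv2.resize(b,None,fx=4,fy=4,interpolation=cv2.INTER_CUBIC))
```

```text
False
0.8 False [0.3 0.2 0.1]
0.7 False [-0.2 -0.1  1.1]
0.6 False [0.3 0.6 0. ]
0.5 False [0.4 0.6 0.9]
0.4 False [-0.7 -0.3 -0. ]
0.3 False [-0.1 -0.1  1.2]
0.2 False [-0.2 -0.1  0.4]
0.1 False [-0.4  0.1 -0.1]
end True [ 0.3 -0.1  0.5] [-0.02451709 -0.07670917] 7.8833
```

View pics/s2.png

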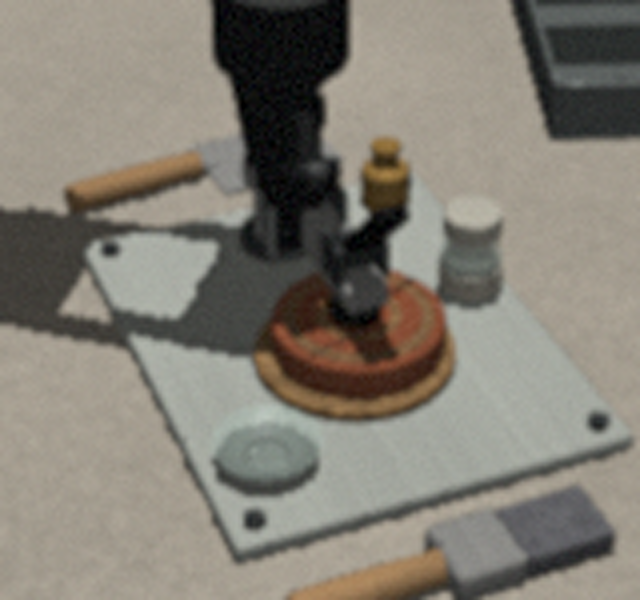

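The strap is over the roundel and stopped at offset 24.5 mm, which equals the half strap (13) plus the half finger (11). I'll back off and measure the angle.

Run:
```python
from h import *
move_l(pt(0,.078,.045,.061),.1); move_l(pt(0,.078,.09,.22),.2)
for n in("side","top"):
    p,D=get_image(n);P=cloud(n,D);d=(P[...,:2]-PIV)@RF
    s=(P[...,2]>.069)&(P[...,2]<.079)&(abs(d[...,0])<.04)&(d[...,1]<-.03)&(d[...,1]>-.105)
    q=d[s];k=np.polyfit(q[:,1],q[:,0],1);print(n,len(q),"mean x",q.mean(0),"slope",k)
    s=(P[...,2]>.1)&(P[...,2]<.16)&(abs(d[...,0])<.035)&(d[...,1]<-.1)&(d[...,1]>-.2);q=d[s];print("lever",len(q),q.mean(0) if len(q) else 0,np.percentile(q,[5,95],axis=0) if len(q) else 0,"zmax",P[...,2][s].max() if len(q) else 0)
    c=(p[195:315,280:410] if n=="top" else p[215:335,250:380])[...,::-1];cv2.imwrite(f"pics/{n}3.png",c)
a=np.hstack([cv2.imread("pics/top3.png"),cv2.imread("pics/side3.png")]);cv2.imwrite("pics/b3.png",cv2.resize(a,None,fx=3,fy=3,interpolation=cv2.INTER_CUBIC))
```

```text
side 205 mean x [ 0.0009318  -0.06027237] slope [0.1770311  0.01160188]
lever 110 [-0.00346585 -0.1625963 ] [[-0.01011558 -0.17703947]
 [ 0.00752093 -0.13880922]] zmax 0.1450187194877739
top 78 mean x [ 0.00848453 -0.0447005 ] slope [-0.05138145  0.00618775]
lever 0 0 0 zmax 0
```

View pics/b3.png

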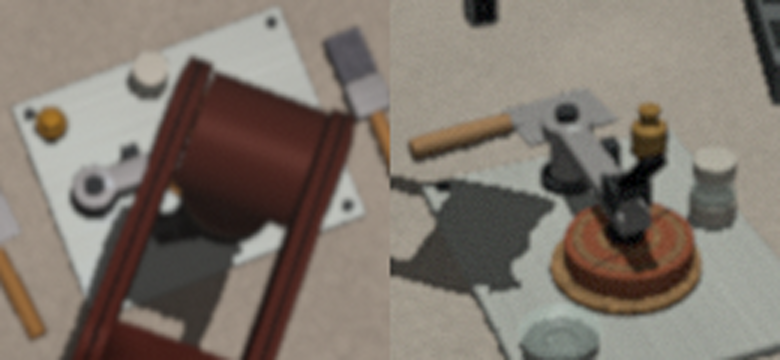

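The side crop shows the strap lying by the stop block at (610,160) with the lever still raised at (645,185) and the roundel unmoved. I'll repeat the push to confirm it's on the stop. Then I'll move over the lever and press.

Run:
```python
from h import *
move_l(pt(0,.078,.045,.061),.2)
move_l(pt(0,.078,.029,.061),.1)
hit=move_l(pt(0,.078,.014,.061),.015,max_force=18); s=observe();print(hit,(s["eef_pos"][:2]-PIV)@RF,s["ft_force"].round(1))
move_l(pt(0,.078,.05,.061),.1); move_l(pt(0,.078,.06,.22),.2)
# jaw across the strap (along fixture x)
r=rot(0,np.pi/2); r2=rot(0,-np.pi/2)
z0=.22
for R_ in (r2,r):
    q=inverse_kinematics(pt(0,.14,0,z0),R_); print(None if q is None else q.round(2))
```

```text
True [-0.0245922  -0.07770465] [-0.6 -0.1 -0.8]
[-0.37  0.12  1.66  0.    1.36  2.43]
[-0.37  0.12  1.66 -0.    1.36 -0.71]
```

The fingers stopped at the same place at 18 N as at 12 N, so the strap is on its stop. Now the lever.

Run:
```python
from h import *
R_=rot(0,-np.pi/2);L=.058
def tgt(phi,dz=0,thick=.011):
    s=L*np.cos(phi)-.005*np.sin(phi)-thick; z=.088+L*np.sin(phi)+.005*np.cos(phi)
    return pt(0,.125+s,0,z+dz)
p=tgt(.95); p[2]=.22
movep(p,R_); move_l(tgt(.95,.012),.1)
for phi in np.linspace(.95,.1,8):
    hit=move_l(tgt(phi),.05,max_force=25);s=observe();print(phi.round(2),hit,s["ft_force"].round(1),s["eef_pos"][2].round(4))
    if hit:break
else:
    hit=move_l(tgt(0,-.012),.02,max_force=25);s=observe();print("end",hit,s["ft_force"].round(1),s["eef_pos"],s["time_s"])
pp,D=get_image("side");cv2.imwrite("pics/s4.png",cv2.resize(pp[215:335,250:380,::-1],None,fx=4,fy=4,interpolation=cv2.INTER_CUBIC))
```

```text
0.95 False [-1.6 -0.1  0. ] 0.1376
0.83 False [-0.  -0.2 -0.4] 0.1339
0.71 False [ 0.6  0.4 -0.3] 0.1293
0.59 False [-0.9 -0.2 -0.4] 0.1238
0.46 False [-0.2  0.8  0.3] 0.118
0.34 False [-0.3  0.9  0.5] 0.1117
0.22 False [-0.3  0.5  0.1] 0.1051
0.1 False [-0.3  0.1  0.4] 0.0982
end True [-3.3  2.1  8.3] [ 0.57527657 -0.1628705   0.09274927] 17.75
```

View pics/s4.png

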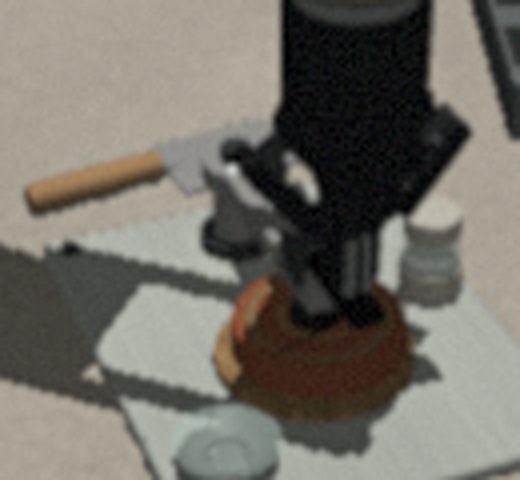

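It stopped at z = 0.0927, where a level lever's top is expected (0.093). I'll lift off and check.

Run:
```python
from h import *
e=observe()["eef_pos"]; move_l([e[0],e[1],.25],.2)
set_joints([-1.268,.22,1.526,0,1.395,-.126]); s=observe();print(s["time_s"],s["ft_force"].round(1))
A=[]
for n in("top","side"):
    p,D=get_image(n);P=cloud(n,D);d=(P[...,:2]-PIV)@RF
    s=(P[...,2]>.069)&(P[...,2]<.079)&(abs(d[...,0])<.03)&(d[...,1]<-.065)&(d[...,1]>-.108);q=d[s]
    print(n,len(q),"strap x,y",q.mean(0))
    s=(P[...,2]>.08)&(P[...,2]<.16)&(abs(d[...,0])<.04)&(d[...,1]<-.145)&(d[...,1]>-.21);q=np.c_[d[s],P[s][:,2]]
    print("lever",len(q),q.mean(0).round(4),q.max(0).round(4),q.min(0).round(4))
    c=(p[195:315,280:410] if n=="top" else p[235:355,250:380])[...,::-1];A.append(c)
    if n=="top":
        hsv=cv2.cvtColor(np.ascontiguousarray(p[...,::-1]),cv2.COLOR_BGR2HSV)
cv2.imwrite("pics/b5.png",cv2.resize(np.hstack(A),None,fx=3,fy=3,interpolation=cv2.INTER_CUBIC))
```

```text
20.8917 [0.4 0.6 0.2]
top 107 strap x,y [-3.99438352e-05 -8.73885009e-02]
lever 127 [ 1.000e-04 -1.706e-01  9.250e-02] [ 0.0115 -0.1453  0.1022] [-0.0097 -0.1961  0.0846]
side 80 strap x,y [-0.00357197 -0.08087042]
lever 180 [-0.0017 -0.175   0.0927] [ 0.0099 -0.1451  0.0965] [-0.0108 -0.2005  0.0836]
```

View pics/b5.png

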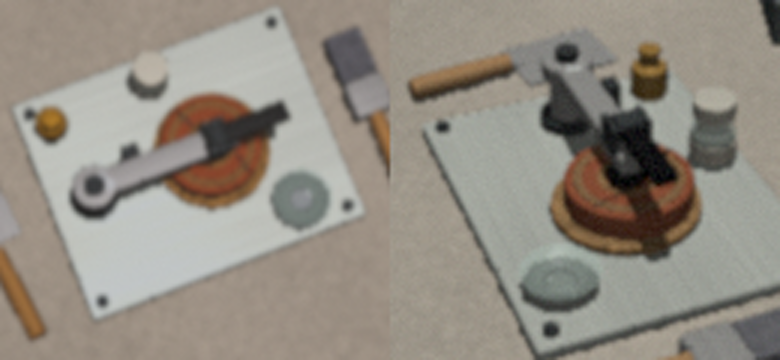

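The strap sits centred (x = 0.0 mm in the top view) over the roundel. The lever is level at z = 0.0925 with its tip at r = 197 mm, and the bystanders haven't moved. One slope check, then I'll hand in.

Run:
```python
from h import *
S=[]
for n in("top","side"):
    p,D=get_image(n);P=cloud(n,D);d=(P[...,:2]-PIV)@RF
    s=(P[...,2]>.085)&(P[...,2]<.12)&(abs(d[...,0])<.008)&(d[...,1]<-.148)&(d[...,1]>-.192)
    k=np.polyfit(-d[s][:,1],P[s][:,2],1);S.append(k[0]);print(n,s.sum(),"slope",k[0],"z@197",np.polyval(k,.197))
if max(S)<.06: hold(.3);job_done();print("done",observe()["time_s"])
```

```text
top 83 slope -0.03672436349692678 z@197 0.0919243029563241
side 93 slope -0.003123913686862752 z@197 0.09384303653818984
the job is handed in; nothing more can be done
the job is handed in; nothing more can be done
```

The strap is over the roundel against its stop, the black lever is fully down, and I've handed the job in. I pushed with the shut fingertips only, and the hand finished back at its start pose. It took about 21 s of the 48 s allowed.

**Strap:** Two pushes, at 12 N and then 18 N, stopped at the same place within 0.1 mm, so it is on its stop. The top view put its centre line at 0.0 mm from nominal. The side view read -3.6 mm; its angle reading before the push was also below the top view's, so I trusted the top view.

**Lever:** The fingers stopped at z = 0.0927 m, where a level lever's top should be (0.093 m). After I lifted off, the depth images showed the lever still level, with slopes of -0.04 (top view) and -0.003 (side view).

**Roundel and bystanders:** The last views showed the roundel, dish, jar and weight where they had been. I judged that by eye and did not measure it. I also did not measure the pad's contact with the roundel directly; it follows from the lever being fully down.

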